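Make up two carving-class kits

TASK

Make up the two carving-class kits from the stock on the bench: the blue-lined tray gets the red-handled gouge, the honing stone and the white-lidded wax tin; the green-lined tray gets the yellow-handled gouge and the orange-lidded wax tin. Everything must lie flat on the lined floor of its tray the way up it is now (tins lid up), with nothing stacked or leaning on the rim. Leave the black-handled gouge where it lies on the bench.

Things in the scene. Friction and masses are not known exactly. Their poses are not given: they have to be found in the camera images.
- gouge_red_center (a point): Palm carving gouge lying flat, red handle: a flat-sided block 82 long x 26 wide x 28 mm tall with a brass collar and a short steel blade, 120 mm long overall, about 80 g. This point is the middle of its length and half-way up (14 mm above its underside), near its balance point and on the handle; the handle runs from -60 to +22 mm along its own x, the blade on to +60 mm (+x is the cutting end). y is across the 26 mm width, z is up. 
- gouge_yellow_center (a point): Palm carving gouge lying flat, yellow handle: a flat-sided block 82 long x 26 wide x 28 mm tall with a brass collar and a short steel blade, 120 mm long overall, about 80 g. This point is the middle of its length and half-way up (14 mm above its underside), near its balance point and on the handle; the handle runs from -60 to +22 mm along its own x, the blade on to +60 mm (+x is the cutting end). y is across the 26 mm width, z is up. 
- gouge_black_center (a point): Palm carving gouge lying flat, black handle: a flat-sided block 82 long x 26 wide x 28 mm tall with a brass collar and a short steel blade, 120 mm long overall, about 80 g. This point is the middle of its length and half-way up (14 mm above its underside), near its balance point and on the handle; the handle runs from -60 to +22 mm along its own x, the blade on to +60 mm (+x is the cutting end). y is across the 26 mm width, z is up. Not part of either kit.
- tin_white_center (a point): Small round wax tin, bare metal body with a white lid, 50 mm across at the lid, 48 mm below, 32 mm tall, about 90 g, standing lid up. This point is on its axis, half-way up (16 mm above its underside); z points up through the lid.
- tin_orange_center (a point): Small round wax tin, bare metal body with an orange lid, 50 mm across at the lid, 48 mm below, 32 mm tall, about 90 g, standing lid up. This point is on its axis, half-way up (16 mm above its underside); z points up through the lid.
- stone_center (a point): Honing stone, a block 70 mm long (its x) x 34 mm wide (its y) x 30 mm tall, light grey upper half, dark grey lower half, about 130 g, lying flat. This point is its centre, 15 mm above its underside; z is up.
- tray_blue_floor (a point): Blue-lined kit tray: shallow open wooden tray fixed to the bench, outside 252 mm along its x, 162 mm along its y, rim 22 mm above the bench; walls 6 mm thick, inside 240 x 150 mm, undivided. This point is the centre of its lined floor, 7 mm above the bench (the rim is 15 mm above the floor); z is up. It stands at one or the other side of the stock; its own yaw is within 0.2 rad of the bench's x. 
- tray_green_floor (a point): Green-lined kit tray: shallow open wooden tray fixed to the bench, outside 252 mm along its x, 162 mm along its y, rim 22 mm above the bench; walls 6 mm thick, inside 240 x 150 mm, undivided. This point is the centre of its lined floor, 7 mm above the bench (the rim is 15 mm above the floor); z is up. It stands at one or the other side of the stock; its own yaw is within 0.2 rad of the bench's x. 
Not all that is in view belongs to the job. Of the things that look like the part that bears gouge_yellow_center, take the one that is farthest to the robot's right at the start.

How it is judged (in metres and radians):
At the end, for the whole second after the job is handed in: Each kit thing lies in its own tray, centre within 115 x 70 mm of the tray's middle (length x width), within 6 mm of its resting height on the lining, level to 0.1 rad, right way up, released and at rest; the black gouge is within 40 mm of its start (x of gouge_red_center in the frame of tray_blue_floor between -0.115 and 0.115 m and y of gouge_red_center in the frame of tray_blue_floor between -0.07 and 0.07 m and z of gouge_red_center in the frame of tray_blue_floor between 0.008 and 0.02 m and angle between each of gouge_red_center, stone_center, tin_white_center, gouge_yellow_center, tin_orange_center's own z axis and vertical below 0.1 rad and linear speed of each of gouge_red, stone, tin_white, gouge_yellow, tin_orange below 0.02 m/s and contact force between each of gouge_red, stone, tin_white, gouge_yellow, tin_orange and the fingers below 0.05 N and x of stone_center in the frame of tray_blue_floor between -0.115 and 0.115 m and y of stone_center in the frame of tray_blue_floor between -0.07 and 0.07 m and z of stone_center in the frame of tray_blue_floor between 0.009 and 0.021 m and x of tin_white_center in the frame of tray_blue_floor between -0.115 and 0.115 m and y of tin_white_center in the frame of tray_blue_floor between -0.07 and 0.07 m and z of tin_white_center in the frame of tray_blue_floor between 0.01 and 0.022 m and x of gouge_yellow_center in the frame of tray_green_floor between -0.115 and 0.115 m and y of gouge_yellow_center in the frame of tray_green_floor between -0.07 and 0.07 m and z of gouge_yellow_center in the frame of tray_green_floor between 0.008 and 0.02 m and x of tin_orange_center in the frame of tray_green_floor between -0.115 and 0.115 m and y of tin_orange_center in the frame of tray_green_floor between -0.07 and 0.07 m and z of tin_orange_center in the frame of tray_green_floor between 0.01 and 0.022 m and distance of gouge_black_center from where it was at the start of the episode below 0.04 m); the robot touches nothing.
It fails at once if the black-handled gouge is shifted by more than 40 mm (distance of gouge_black_center from where it was at the start of the episode above 0.04 m).
It also fails if it takes over 118 s, if anything falls off the work surface, if the arm or the gripper's body presses on something with over 40 N, if the wrist force passes 120 N, or if a joint passes its speed limit or range.

ROBOT

A 6-joint arm with a two-finger parallel gripper is mounted at the origin on the work surface. World frame = base frame: x ahead of the robot, y to its left, z up, the work surface at z = 0. Lengths are in mm, angles in degrees, forces in N, time in s.
With the tool pointing down it reaches from about 350 to 850 mm from the base axis. Payload 8.1 kg.
Tool frame: the origin (TCP) lies midway between the tips of the shut fingers; the grasp point (between the pads) lies 19 mm behind it (r.grip_depth is the distance from the TCP to the grasp point, in mm); z points along the fingers, y is the direction in which the jaws open and shut (so a half turn about z gives the same grasp; the last joint's range is limited). The gripper opens to 85 mm and grips with 20 to 120 N. Pads are 22 mm wide; open, the fingers measure 114 mm over their backs; the gripper's body (76 mm by 85 mm) begins 54 mm behind the grasp point. The pads swing forward as they close: fully open they stand 13 mm farther back than shut.
Start: joints at [-75.31, 7.471, 85.268, -0, 87.261, -4.893], TCP at [201.13, -565.289, 231.292] pointing down, gripper open.
Joint ranges: [-169.43, 169.43], [-51.17, 129.36], [1.28, 143.12], [-76.62, 256.62], [0, 156.53], [-152.29, 152.29]. Speed limits (degrees/s): [136.94, 136.94, 159.86, 180, 180, 180].

INTERFACE

Orientations are given as [roll, pitch, yaw] about the fixed x, y, z axes, in that order (R = Rz(yaw) Ry(pitch) Rx(roll)).
In Python, from bench import r, imaging gives the robot as it stands.
- The arm moves only by the shell command python3 -m creep 'ROWS' [FORCE]. ROWS is text: rows parted by semicolons, each of 7 numbers parted by spaces: the shift along the tool's x, y, z in cm, then the turn, a rotation vector about the tool's x, y, z in degrees, then the finger opening in cm, from 0 to 8.54. In form: dx dy dz ax ay az gripper; .... A call has 1 to 20 rows; each row is the pose to reach, as a shift and turn from the pose measured when the call began, along the tool's axes at that moment; what a row does not reach only later rows make up. A row lasts 1/10 s, in which the tool goes at most 50 mm and 8.59 degrees, less where a joint would pass 70% of its speed; a pose out of reach is approached as far as the arm can. A call with a gripper value outside its range is refused whole. The fingers move at their own pace and stop on an object; FORCE is the grip in N (left out, the last holds). Time passes only in rows, so rows that repeat a pose let the fingers close. It gives the time, the measured TCP pose, the force and the opening at its end, in the units of the state.
- r.sense(): the state, without advancing time (a new reading comes with each control period).
- imaging.snapshot(name): name is "scene" or "top" or "wrist"; returns the picture (400x640x3 uint8, red, green, blue); there is no depth.
- imaging.camera_info(name): a dict with "camera_matrix" (3x3 intrinsics, pixels), "R" (3x3) and "t" (3): a world point X has camera coordinates R X + t. Camera axes: x right, y down, z forward; pixel columns grow to the right and rows downward; lengths in mm; the calibration is good to about 2 mm. A picture is of the moment at which its call begins: read the wrist's pose just before it. camera_info takes no time and is no camera call; for the wrist camera it gives the pose at the moment of the call.
- r.hand_in(): hands the job in, once; it reports no verdict.
The state is a dict: "time": time; "joint_pos": joint angles; "qd": joint speeds; "joint_efforts": joint torques, N m; "tool_pos": TCP position; "tcp_rot": TCP orientation; "ft_force": force on the tool from outside, world axes, zero at the start; "wrist_torque": the same for the moment, N m; "finger_gap": finger opening in mm.
Only numpy, scipy, OpenCV 4.12 (cv2) and the standard library are available. Lean on these libraries where they do the work, as an engineer would, in place of code of your own. Each camera call takes 0.05 s, during which the arm holds its last target.

## Working session

There is one attempt and no reset: what is moved stays moved. The work goes in short steps, Python scripts to look and compute and a shell command to move; the robot and the scene stay as the last step left them, time stands still between calls to the robot, and variables do not carry over. Pictures are saved under pics/ and viewed, and the job is handed in when it is done.

```bash
ls; mkdir -p pics; python3 - <<'E'
from bench import r, imaging
import cv2
print(r.sense())
for n in ["scene","top","wrist"]:
    im=imaging.snapshot(n); cv2.imwrite(f"pics/{n}0.png",im[:,:,::-1])
    print(n,imaging.camera_info(n))
E
```

```text
pics
{'time': 0.0, 'joint_pos': array([-7.53096744e+01,  7.51603386e+00,  8.53276055e+01,  9.58901644e-05,
        8.72610516e+01, -4.89399395e+00]), 'qd': array([ 0.01390095,  0.03924098,  0.09337432, -0.00713779, -0.01430531,
       -0.04384129]), 'joint_efforts': array([-1.71517542e-03, -5.69412911e+01, -5.00544047e+01, -3.08873323e-04,
        1.50652259e-02, -5.15261979e-05]), 'tool_pos': array([ 200.99277441, -564.76682942,  230.25081331]), 'tcp_rot': array([-1.79895699e+02, -9.02686617e-03,  1.95843067e+01]), 'ft_force': array([-0.00350093, -0.19037953,  0.39972897]), 'wrist_torque': array([-0.0097303 , -0.00995322,  0.01577799]), 'finger_gap': 85.47067602236874}
scene {'camera_matrix': array([[461.74325104,   0.        , 320.35435271],
       [  0.        , 461.74325104, 202.32129722],
       [  0.        ,   0.        ,   1.        ]]), 'R': array([[ 0.62214717,  0.78288652,  0.00464669],
       [ 0.67360783, -0.53226162, -0.51278656],
       [-0.39898044,  0.32215875, -0.85850355]]), 't': array([-251.29776695, -255.8110491 , 1479.35546209])}
top {'camera_matrix': array([[492.43849155,   0.        , 314.6095446 ],
       [  0.        , 492.43849155, 196.5951401 ],
       [  0.        ,   0.        ,   1.        ]]), 'R': array([[-0.02719125, -0.99949899,  0.0161989 ],
       [-0.99878717,  0.02649935, -0.04149675],
       [ 0.0410467 , -0.0173076 , -0.99900732]]), 't': array([  -6.31487241,  397.76498089, 1366.77155246])}
wrist {'camera_matrix': array([[356.65907308,   0.        , 320.98161647],
       [  0.        , 356.65907308, 198.75893231],
       [  0.        ,   0.        ,   1.        ]]), 'R': array([[ 0.3344963 , -0.94239511, -0.0019181 ],
       [-0.90252754, -0.32093002,  0.28713752],
       [-0.27121257, -0.0943153 , -0.95788745]]), 't': array([-599.04387781,  -36.33901147,  379.56308742])}
```

View pics/top0.png

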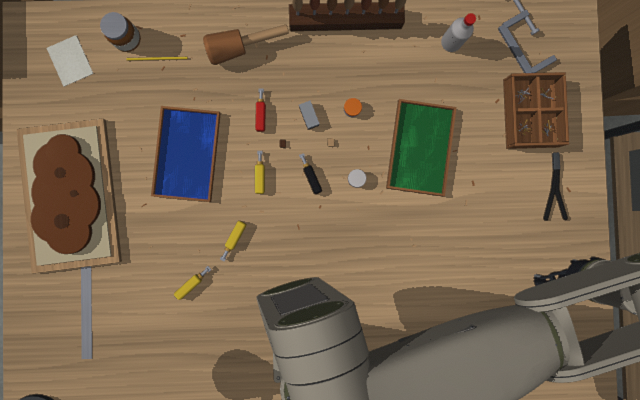

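View pics/scene0.png

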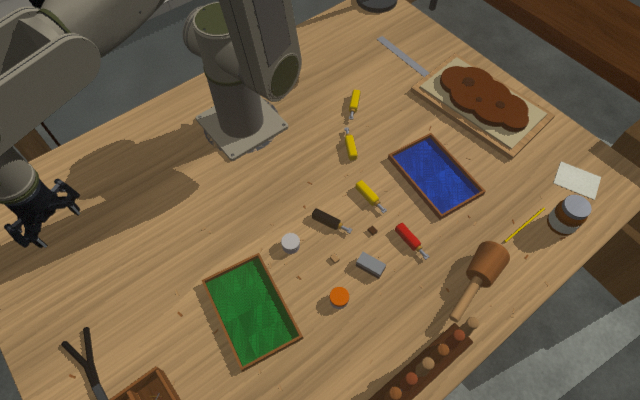

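View pics/wrist0.png

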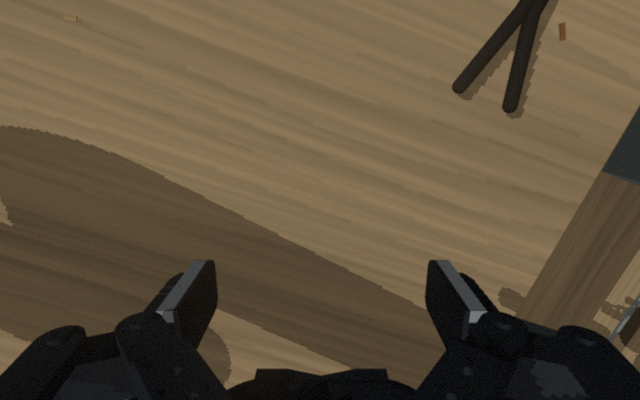

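The top view shows:
- Blue tray around (186,154) and green tray around (421,148).
- Red gouge at (261,112), three yellow gouges at (260,178), (235,236) and (188,286), and the black gouge at (312,178).
- Stone at (310,115), orange tin at (353,107), white tin at (357,178).

The robot's right is image-right, so the yellow gouge I want is the one at (260,178). I'll enlarge the crops next.

```bash
python3 - <<'E'
import cv2
a=cv2.imread("pics/top0.png")[80:210,230:390]; cv2.imwrite("pics/topc.png",cv2.resize(a,None,fx=5,fy=4.6153846*1,interpolation=cv2.INTER_CUBIC)) 
a=cv2.imread("pics/scene0.png")[170:320,270:440]; cv2.imwrite("pics/scenec.png",cv2.resize(a,None,fx=4,fy=4,interpolation=cv2.INTER_CUBIC))
a=cv2.imread("pics/top0.png")[90:210,140:230]; b=cv2.imread("pics/top0.png")[90:210,375:465]
cv2.imwrite("pics/trays.png",cv2.resize(cv2.hconcat([a,b]),None,fx=4,fy=4,interpolation=cv2.INTER_CUBIC))
E
```

```text
(no output)
```

View pics/topc.png

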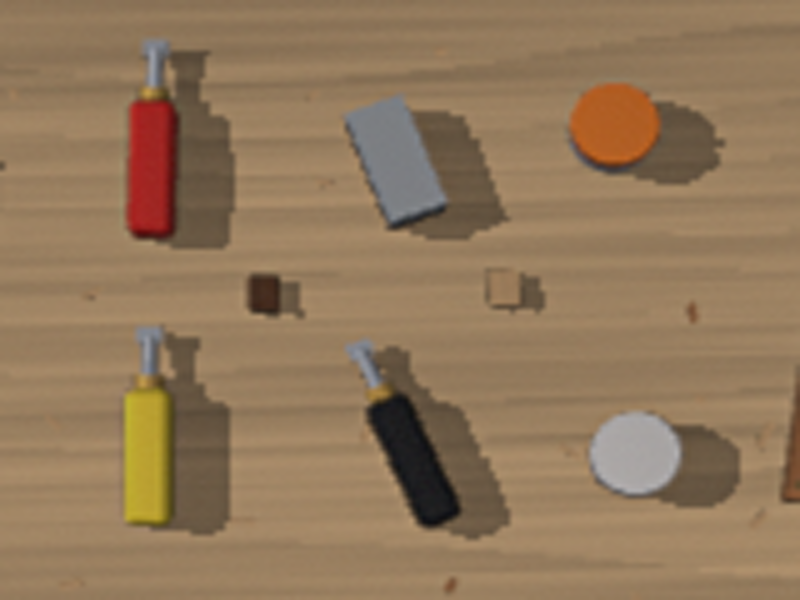

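View pics/scenec.png

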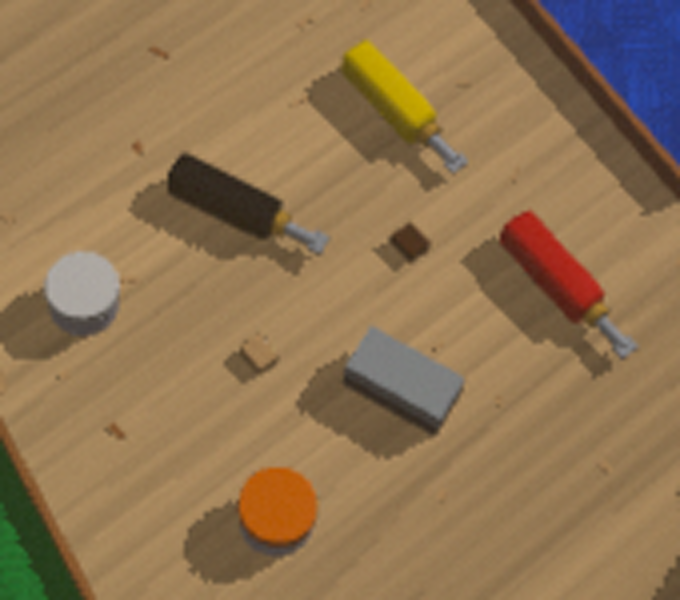

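View pics/trays.png

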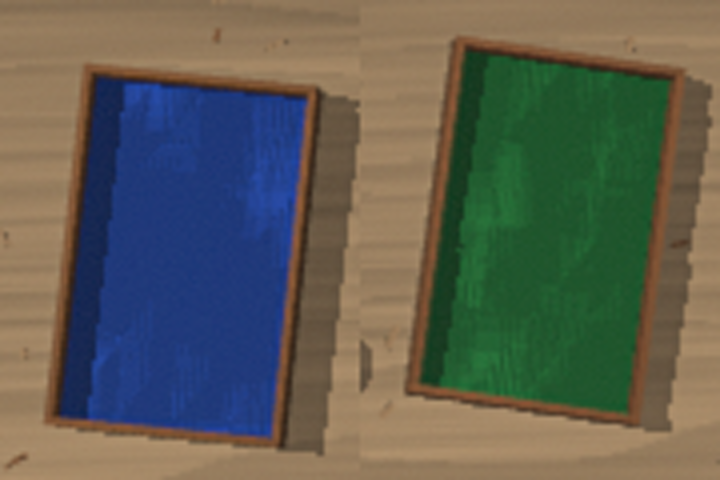

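```bash
cat > h.py <<'E'
import numpy as np, cv2
from bench import r, imaging
def ray(n,px,ci=None):
    ci=ci or imaging.camera_info(n); R=np.array(ci["R"]);t=np.array(ci["t"])
    d=R.T@np.linalg.inv(ci["camera_matrix"])@np.array([px[0],px[1],1.]); return -R.T@t,d/np.linalg.norm(d)
def onz(n,px,z,ci=None):
    c,d=ray(n,px,ci); return c+d*(z-c[2])/d[2]
def tri(obs):
    A=np.zeros((3,3));b=np.zeros(3);P=[]
    for c,d in obs:
        M=np.eye(3)-np.outer(d,d);A+=M;b+=M@c;P.append((c,M))
    X=np.linalg.solve(A,b); return X,[np.linalg.norm(M@(X-c)) for c,M in P]
E
python3 - <<'E'
from h import *
np.set_printoptions(precision=1,suppress=True)
T=lambda u,v:(230+(u+.5)/5-.5,80+(v+.5)/4.6154-.5)
S=lambda u,v:(270+(u+.5)/4-.5,170+(v+.5)/4-.5)
pts={'red collar':((153,92),(597,312)),'red tip':((155,45),(626,350)),'red back':((150,232),(518,222)),
'yel collar':((149,381),(429,130)),'yel tip':((150,330),(460,163)),'yel back':((148,520),(359,52)),
'orange':((615,123),(279,504)),'white':((636,453),(84,287)),
'stB':((346,120),(463,380)),'stC':((403,96),(438,418)),'stA':((389,222),(374,328)),'stD':((445,200),(346,367)),
'blk collar':((378,395),(280,222)),'blk tip':((360,345),(320,243)),'blk back':((440,520),(180,168))}
for k,(a,b) in pts.items():
    print(k,*tri([ray('top',T(*a)),ray('scene',S(*b))]), onz('top',T(*a),28))
U=lambda u,v,o:(o+(u+.5)/4-.5,90+(v+.5)/4-.5)
for nm,o,c in [('blue',140,[(88,66),(318,89),(280,444),(48,421)]),('green',285,[(456,38),(684,70),(635,424),(409,391)])]:
    P=np.array([onz('top',U(*q,o),22) for q in c]);print(nm,P[:,:2],P.mean(0))
    f=(P[0]+P[1]-P[2]-P[3])/2;l=(P[0]+P[3]-P[1]-P[2])/2
    print(np.linalg.norm(f),np.linalg.norm(l),np.degrees(np.arctan2(f[1],f[0])),np.degrees(np.arctan2(-l[0],l[1])))
E
```

```text
red collar [671.7 126.7  15.1] [np.float64(1.4751052716808544), np.float64(1.475105271680989)] [669.6 126.7  28. ]
red tip [702.2 125.5   8.2] [np.float64(1.5303724844740259), np.float64(1.5303724844739583)] [698.1 125.   28. ]
red back [587.7 131.7  13.7] [np.float64(0.09178482633253866), np.float64(0.09178482633268142)] [585.1 130.3  28. ]
yel collar [496.2 133.   16.1] [np.float64(1.2082013725540073), np.float64(1.2082013725539409)] [495.6 132.9  28. ]
yel tip [528.1 132.8  12.8] [np.float64(0.26612833420313403), np.float64(0.2661283342030636)] [526.2 131.6  28. ]
yel back [413.6 137.   14.2] [np.float64(0.47075362835119056), np.float64(0.4707536283511293)] [412.6 135.3  28. ]
orange [ 644.7 -129.7   26.6] [np.float64(0.7251988700833787), np.float64(0.7251988700833158)] [ 644.8 -129.    28. ]
white [ 445.9 -135.2   22.9] [np.float64(0.13394560741218037), np.float64(0.13394560741222492)] [ 445.6 -134.5   28. ]
stB [652.2  20.3  18.6] [np.float64(0.11980166685368342), np.float64(0.119801666853765)] [650.2  20.3  28. ]
stC [663.9 -12.4  25.8] [np.float64(0.8974482561953582), np.float
[... 239 characters left out ...]
)] [600.5 -33.3  28. ]
blk collar [485.    5.7   9.3] [np.float64(1.5632935484209296), np.float64(1.5632935484209365)] [484.    6.9  28. ]
blk tip [515.6  15.3  12.4] [np.float64(1.1234869915513666), np.float64(1.1234869915513277)] [514.3  16.1  28. ]
blk back [409.2 -25.3  14. ] [np.float64(0.3385467414888268), np.float64(0.33854674148880953)] [408.3 -25.2  28. ]
blue [[659.  400.4]
 [639.2 241.8]
 [393.5 272.6]
 [413.5 431.3]] [526.3 336.5  22. ]
247.5516291782726 159.83771707227297 -7.158648505251271 -7.167894392460438
green [[ 663.2 -259. ]
 [ 636.9 -418.1]
 [ 390.1 -374.3]
 [ 417.2 -217.8]] [ 526.9 -317.3   22. ]
250.10547067755007 160.05324129161406 -9.784705145268394 -9.59626137017004
```

```bash
cat >> h.py <<'E'
from scipy.spatial.transform import Rotation as Ro
def plan(x,y,z,yaw):
    s=r.sense(); R0=Ro.from_euler('xyz',s["tcp_rot"],degrees=True); R1=Ro.from_euler('xyz',[180,0,yaw],degrees=True)
    d=R0.inv().apply(np.array([x,y,z])-s["tool_pos"])/10; w=(R0.inv()*R1).as_rotvec(degrees=True)
    print("t",round(s["time"],2),"row",np.round(d,2),np.round(w,1),"rows>=",max(np.linalg.norm(d)/5,np.linalg.norm(w)/8.59).round(1))
E
python3 - <<'E'
from h import *
print(ray('wrist',(320,200))[0], r.sense()["tool_pos"]); plan(450,-10,320,0)
E
python3 -m creep --help 2>&1 | head
```

```text
[ 270.5232816  -540.39969758  372.86398269] [ 201.00533473 -564.88125276  230.47844981]
t 0.15 row [ 42.06 -43.94  -8.89] [-0.1  0.  19.6] rows>= 12.3
schema error: expected rows of numbers
```

```bash
python3 -m creep '42.1 -43.9 -8.9 0 0 19.6 8.5;42.1 -43.9 -8.9 0 0 19.6 8.5;42.1 -43.9 -8.9 0 0 19.6 8.5;42.1 -43.9 -8.9 0 0 19.6 8.5;42.1 -43.9 -8.9 0 0 19.6 8.5;42.1 -43.9 -8.9 0 0 19.6 8.5;42.1 -43.9 -8.9 0 0 19.6 8.5;42.1 -43.9 -8.9 0 0 19.6 8.5;42.1 -43.9 -8.9 0 0 19.6 8.5;42.1 -43.9 -8.9 0 0 19.6 8.5;42.1 -43.9 -8.9 0 0 19.6 8.5;42.1 -43.9 -8.9 0 0 19.6 8.5;42.1 -43.9 -8.9 0 0 19.6 8.5;42.1 -43.9 -8.9 0 0 19.6 8.5;42.1 -43.9 -8.9 0 0 19.6 8.5;42.1 -43.9 -8.9 0 0 19.6 8.5;42.1 -43.9 -8.9 0 0 19.6 8.5' 40
python3 - <<'E'
from h import *
import pickle
s=r.sense();ci=imaging.camera_info('wrist');im=imaging.snapshot('wrist')
print(s['tool_pos'],s['tcp_rot'],s['qd'].round(1))
pickle.dump(ci,open('w1.pkl','wb'));cv2.imwrite('pics/w1.png',im[:,:,::-1])
E
```

```text
time: 1.85
tool_pos: [450.2, -11.4, 319.9]
tcp_rot: [-179.9, 0.0, -0.1]
ft_force: [-0.1, 0.4, 1.1]
finger_gap: 84.9
[450.18517982 -11.39751128 319.8953731 ] [-1.79929164e+02  4.45059579e-02 -1.30628234e-01] [ 0.2 -0.  -0.2  0.1  0.   0.2]
```

View pics/w1.png

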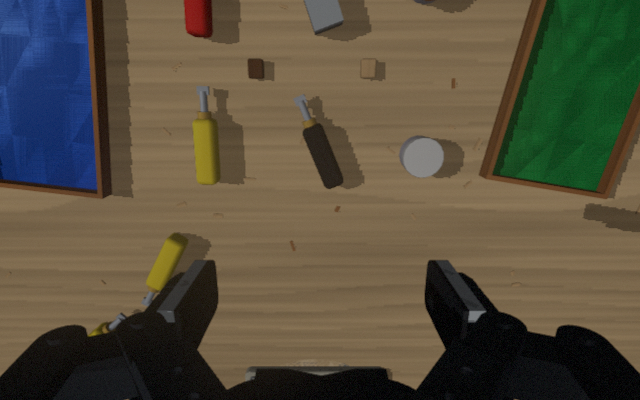

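The wrist picture shows the white tin's lid at (422,157), the yellow handle at (206,150), and the black gouge at (322,150). The trays are at the sides and the back row is cut off. I'll take a second view 150 mm farther ahead.

```bash
python3 -m creep '15 0 0 0 0 0 8.5;15 0 0 0 0 0 8.5;15 0 0 0 0 0 8.5;15 0 0 0 0 0 8.5;15 0 0 0 0 0 8.5;15 0 0 0 0 0 8.5;15 0 0 0 0 0 8.5' 40
python3 - <<'E'
from h import *
import pickle
s=r.sense();ci=imaging.camera_info('wrist');im=imaging.snapshot('wrist')
print(s['tool_pos'],s['tcp_rot'],s['qd'].round(1))
pickle.dump(ci,open('w2.pkl','wb'));cv2.imwrite('pics/w2.png',im[:,:,::-1])
b=im[:,:,::-1]
cv2.imwrite('pics/w2c.png',cv2.resize(b[40:270,170:470],None,fx=2.6,fy=2.6,interpolation=cv2.INTER_CUBIC))
b=cv2.imread('pics/w1.png');cv2.imwrite('pics/w1c.png',cv2.resize(b[0:230,170:470],None,fx=2.6,fy=2.6,interpolation=cv2.INTER_CUBIC))
E
```

```text
time: 2.6
tool_pos: [599.7, -12.0, 321.9]
tcp_rot: [-179.9, -0.1, -0.2]
ft_force: [0.2, -0.2, -0.0]
finger_gap: 85.0
[599.65654192 -11.95377843 321.86568652] [-1.79943751e+02 -1.33661754e-01 -1.53966122e-01] [ 0.2 -0.6 -0.  -0.  -0.1 -0. ]
```

View pics/w2.png

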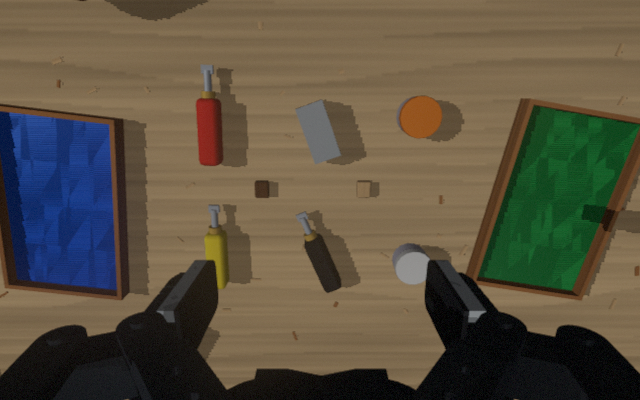

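View pics/w2c.png

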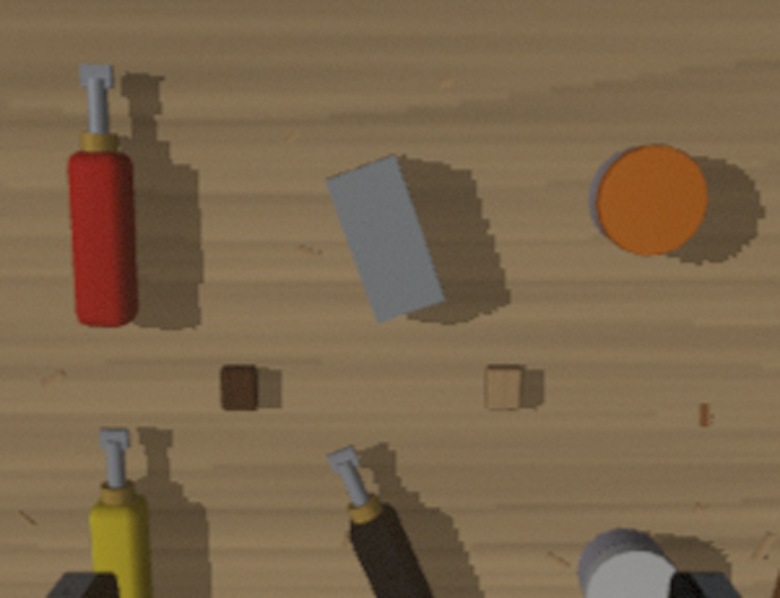

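View pics/w1c.png

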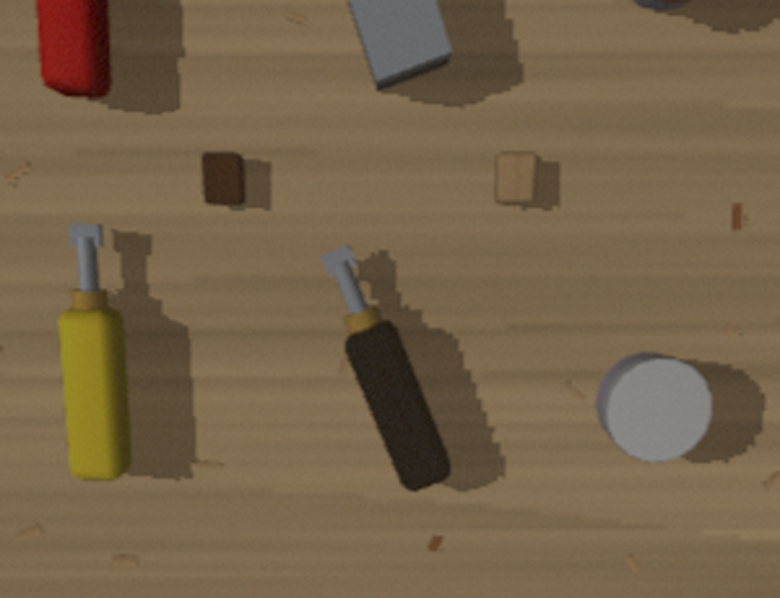

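Readings off the crops:
- w2c: orange lid (653,199); stone corners (328,180), (398,155), (443,299), (379,322); red collar (99,142) and back (107,318).
- w1c: white lid (656,409); yellow collar (90,299) and back (99,472).

Now I'll triangulate these with the earlier views.

```bash
python3 - <<'E'
from h import *
import pickle
np.set_printoptions(precision=1,suppress=True)
c1=pickle.load(open('w1.pkl','rb'));c2=pickle.load(open('w2.pkl','rb'))
T=lambda u,v:ray('top',(230+(u+.5)/5-.5,80+(v+.5)/4.6154-.5))
S=lambda u,v:ray('scene',(270+(u+.5)/4-.5,170+(v+.5)/4-.5))
W1=lambda u,v:ray('wrist',(170+(u+.5)/2.6-.5,(v+.5)/2.6-.5),c1)
W2=lambda u,v:ray('wrist',(170+(u+.5)/2.6-.5,40+(v+.5)/2.6-.5),c2)
pts={'orange':[T(615,123),S(279,504),W2(653,199)],'white':[T(636,453),S(84,287),W1(656,409)],
'stB':[T(346,120),S(463,380),W2(328,180)],'stC':[T(403,96),S(438,418),W2(398,155)],'stA':[T(389,222),S(374,328),W2(379,322),W1(376,80)],'stD':[T(445,200),S(346,367),W2(443,299),W1(450,52)],
'red collar':[T(153,92),S(597,312),W2(99,142)],'red back':[T(150,232),S(518,222),W2(107,318),W1(75,88)],
'yel collar':[T(149,381),S(429,130),W1(90,299),W2(118,493)],'yel back':[T(148,520),S(359,52),W1(99,472)]}
for k,o in pts.items():
    X,e=tri(o); print(k,X,np.array(e)); c,d=o[2]; print('    wrist on z28',(c+d*(28-c[2])/d[2])[:2], 'last2',tri(o[-2:])[0])
g=[(527,99),(652,122),(580,300),(467,280)]
P=np.array([onz('wrist',q,22,c2) for q in g]);print(P, P[0]-P[3])
b=[(124,119),(122,299),(5,290)]
P=np.array([onz('wrist',q,22,c2) for q in b]);print(P)
E
```

```text
orange [ 645.  -130.1   27.6] [1.1 0.7 0.8]
    wrist on z28 [ 645.6 -130.6] last2 [ 645.2 -130.6   28.5]
white [ 445.9 -135.4   23.7] [0.4 0.2 0.4]
    wrist on z28 [ 446.6 -134.5] last2 [ 446.  -135.6   23.9]
stB [652.9  19.9  18.7] [0.8 0.7 1.5]
    wrist on z28 [654.6  18.5] last2 [653.9  18.5  23.8]
stC [664.4 -12.9  26.3] [1.2 1.  1.2]
    wrist on z28 [665.4 -13.6] last2 [664.8 -13.9  29.1]
stA [588.9  -3.2  24.5] [1.3 0.7 1.4 0.7]
    wrist on z28 [588.7  -4.3] last2 [588.9  -3.9  28.8]
stD [600.  -34.9  25.5] [1.8 1.4 0.7 0.4]
    wrist on z28 [599.7 -34.7] last2 [599.7 -34.9  28.3]
red collar [671.7 126.4  14.9] [1.8 1.2 0.8]
    wrist on z28 [671.6 121.6] last2 [671.4 124.8  16.9]
red back [588.1 130.9  13.4] [0.7 0.9 1.  0.6]
    wrist on z28 [591.1 125.3] last2 [588.4 130.1  13.6]
yel collar [496.6 132.6  15.5] [1.5 1.3 0.8 0.6]
    wrist on z28 [497.9 127.9] last2 [497.2 131.6  16.5]
yel back [413.4 136.7  14.1] [0.2 0.8 0.6]
    wrist on z28 [416.6 131.5] last2 [413.8 136.4  15. ]
[[ 664.9 -257.3   22. ]
 [ 637.4 -413.3   22. ]
 [ 391.2 -376.1   22. ]
 [ 423.2 -213.2   22. ]] [241.7 -44.2   0. ]
[[643.1 227.9  22. ]
 [394.3 270.9  22. ]
 [409.  432.9  22. ]]
```

```bash
python3 - <<'E'
from h import *
import pickle
c2=pickle.load(open('w2.pkl','rb'))
for n,P in [('b',[(659,400.4,22),(639.2,241.8,22),(393.5,272.6,22),(413.5,431.3,22)]),('g',[(663,-259,22),(417,-218,22)])]:
  for p in P:
    q=c2['R']@np.array(p)+c2['t']; q=c2['camera_matrix']@q; print(n,p,q[:2]/q[2])
b=cv2.imread('pics/w2.png');cv2.imwrite('pics/w2b.png',cv2.resize(b[90:310,0:140],None,fx=2.6,fy=2.6,interpolation=cv2.INTER_CUBIC))
E
```

```text
b (659, 400.4, 22) [-21.24240523 106.00881866]
b (639.2, 241.8, 22) [113.13984011 122.33806804]
b (393.5, 272.6, 22) [120.87483328 299.48887086]
b (413.5, 431.3, 22) [  5.34879691 287.17732524]
g (663, -259, 22) [528.14276889 100.61182087]
g (417, -218, 22) [469.981461   283.95265422]
```

View pics/w2b.png

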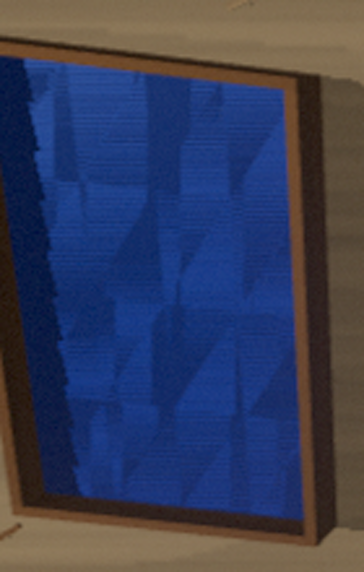

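The rim corner is really at (115,120) in w2. My earlier reading was the foot of the wall, and the corrected one agrees with the top view. On to the orange tin.

```bash
python3 - <<'E'
from h import *
plan(645,-130.2,80,0);plan(645,-130.2,4,0)
E
```

```text
t 2.65 row [ 4.5  11.84 24.2 ] [-0.1 -0.2 -0.1] rows>= 5.5
t 2.65 row [ 4.48 11.85 31.8 ] [-0.1 -0.2 -0.1] rows>= 6.8
```

```bash
python3 -m creep '4.5 11.85 24.2 0 0 0 8.5;4.5 11.85 24.2 0 0 0 8.5;4.5 11.85 24.2 0 0 0 8.5;4.5 11.85 24.2 0 0 0 8.5;4.5 11.85 24.2 0 0 0 8.5;4.5 11.85 24.2 0 0 0 8.5;4.5 11.85 24.2 0 0 0 8.5;4.5 11.85 24.2 0 0 0 8.5;4.5 11.85 27 0 0 0 8.5;4.5 11.85 29.5 0 0 0 8.5;4.5 11.85 31 0 0 0 8.5;4.5 11.85 31 0 0 0 8.5' 40
python3 - <<'E'
from h import *
cv2.imwrite('pics/w3.png',imaging.snapshot('wrist')[:,:,::-1]); plan(645,-130.2,4,0);plan(645,-130.2,110,0)
E
```

```text
time: 3.85
tool_pos: [644.5, -129.2, 11.6]
tcp_rot: [-179.9, -0.1, -0.1]
ft_force: [0.2, 1.1, -0.7]
finger_gap: 85.0
t 3.9 row [-0.04  0.06  0.9 ] [-0.1 -0.2 -0.1] rows>= 0.2
t 3.9 row [-0.01  0.05 -9.7 ] [-0.1 -0.2 -0.1] rows>= 1.9
```

View pics/w3.png

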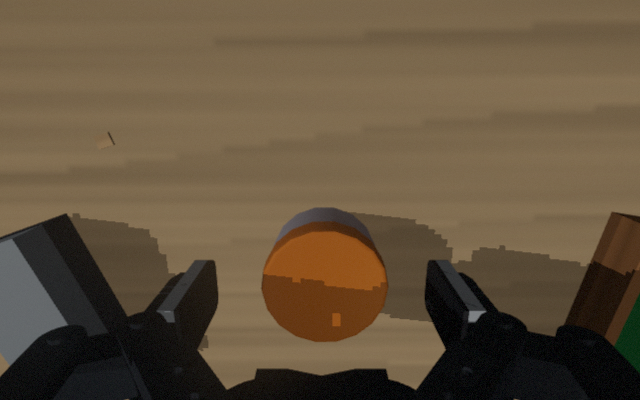

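The orange lid at (325,283) sits midway between the jaws.

```bash
python3 -m creep '0 0.05 0.8 0 0 0 8.5;0 0.05 0.8 0 0 0 8.5;0 0.05 0.8 0 0 0 3;0 0.05 0.8 0 0 0 3;0 0.05 0.8 0 0 0 3;0 0.05 0.8 0 0 0 3;0 0.05 0.8 0 0 0 3;0 0.05 0.8 0 0 0 3;0 0.05 0.8 0 0 0 3;0 0.05 0.8 0 0 0 3' 40
python3 - <<'E'
from h import *
plan(645,-130.2,90,0);plan(591,-328,90,0);plan(591,-328,12,0)
E
```

```text
time: 4.9
tool_pos: [646.0, -130.3, 5.8]
tcp_rot: [-180.0, -0.2, -0.1]
ft_force: [-1.2, -0.4, 5.3]
finger_gap: 48.3
t 4.9 row [-0.06 -0.02 -8.42] [-0.  -0.2 -0.1] rows>= 1.7
t 4.9 row [-5.42 19.77 -8.45] [-0.  -0.2 -0.1] rows>= 4.4
t 4.9 row [-5.46 19.78 -0.65] [-0.  -0.2 -0.1] rows>= 4.1
```

```bash
python3 -m creep '0 0 -4.5 0 0 0 3;0 0 -8.5 0 0 0 3;-5.4 19.8 -8.5 0 0 0 3;-5.4 19.8 -8.5 0 0 0 3;-5.4 19.8 -8.5 0 0 0 3;-5.4 19.8 -8.5 0 0 0 3;-5.4 19.8 -8.5 0 0 0 3;-5.4 19.8 -8.5 0 0 0 3;-5.4 19.8 -8.5 0 0 0 3;-5.4 19.8 -5 0 0 0 3;-5.4 19.8 -3 0 0 0 3;-5.4 19.8 -3 0 0 0 3' 40
python3 - <<'E'
from h import *
cv2.imwrite('pics/w4.png',imaging.snapshot('wrist')[:,:,::-1]); plan(591,-328,13.3,0)
E
```

```text
time: 6.1
tool_pos: [589.5, -324.3, 30.9]
tcp_rot: [-179.7, 0.1, 0.0]
ft_force: [-0.9, 0.8, -1.7]
finger_gap: 48.1
t 6.15 row [0.04 0.27 2.  ] [-0.2 -0.   0. ] rows>= 0.4
```

View pics/w4.png

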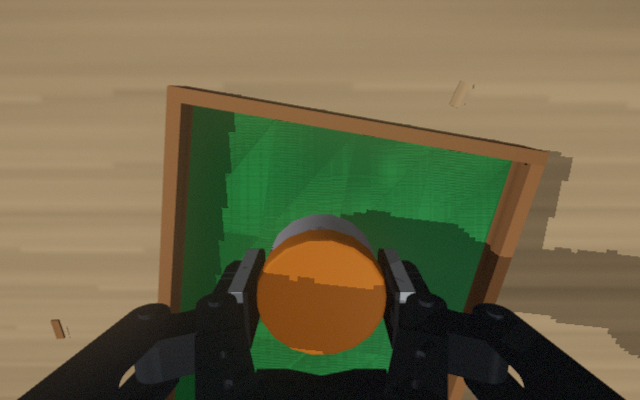

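The tin is held over the green floor, clear of both walls. Lowering and releasing it.

```bash
python3 -m creep '0 0.1 1 0 0 0 3;0 0.1 1.6 0 0 0 3;0 0.1 1.85 0 0 0 3;0 0.1 1.85 0 0 0 3;0 0.1 1.85 0 0 0 3;0 0.1 1.85 0 0 0 6.4;0 0.1 1.85 0 0 0 6.4;0 0.1 1.85 0 0 0 6.4;0 0.1 1.85 0 0 0 6.4;0 0.1 -1.5 0 0 0 6.4;0 0.1 -5 0 0 0 6.4;0 0.1 -7 0 0 0 6.4;0 0.1 -7 0 0 0 6.4' 40
python3 - <<'E'
from h import *
plan(591,-328,120,0);plan(473,134,120,-2.6);plan(473,134,20,-2.6)
E
```

```text
time: 7.45
tool_pos: [593.1, -328.2, 108.4]
tcp_rot: [179.9, -0.4, 0.0]
ft_force: [0.9, -0.5, 0.0]
finger_gap: 64.3
t 7.45 row [-0.2  -0.02 -1.16] [ 0.1 -0.4  0. ] rows>= 0.2
t 7.45 row [-11.99 -46.23  -1.29] [ 0.  -0.4  2.6] rows>= 9.6
t 7.45 row [-12.06 -46.24   8.71] [ 0.  -0.4  2.6] rows>= 9.7
```

```bash
python3 -m creep '-12 -46.2 -1 0 -0.4 2.6 8.5;-12 -46.2 -1 0 -0.4 2.6 8.5;-12 -46.2 -1 0 -0.4 2.6 8.5;-12 -46.2 -1 0 -0.4 2.6 8.5;-12 -46.2 -1 0 -0.4 2.6 8.5;-12 -46.2 -1 0 -0.4 2.6 8.5;-12 -46.2 -1 0 -0.4 2.6 8.5;-12 -46.2 -1 0 -0.4 2.6 8.5;-12 -46.2 -1 0 -0.4 2.6 8.5;-12 -46.2 -1 0 -0.4 2.6 8.5;-12 -46.2 -1 0 -0.4 2.6 8.5;-12 -46.2 -1 0 -0.4 2.6 8.5;-12 -46.2 3 0 -0.4 2.6 8.5;-12 -46.2 7 0 -0.4 2.6 8.5;-12 -46.2 8.7 0 -0.4 2.6 8.5;-12 -46.2 8.7 0 -0.4 2.6 8.5;-12 -46.2 8.7 0 -0.4 2.6 8.5' 40
python3 - <<'E'
from h import *
cv2.imwrite('pics/w5.png',imaging.snapshot('wrist')[:,:,::-1]); plan(473,134,5,-2.6)
E
```

```text
time: 9.15
tool_pos: [473.8, 132.6, 20.2]
tcp_rot: [179.9, 0.0, -2.7]
ft_force: [-0.1, 0.5, 0.2]
finger_gap: 84.8
t 9.2 row [-0.18 -0.09  1.62] [ 0.  -0.1 -0.1] rows>= 0.3
```

View pics/w5.png

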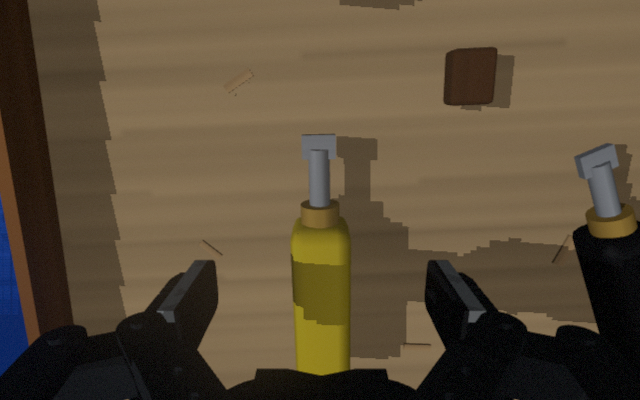

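The yellow handle is centred between the jaws at (322,290), and the black gouge is well outside the right finger. Gripping.

```bash
python3 -m creep '-0.1 -0.1 1 0 0 0 8.5;-0.1 -0.1 1.6 0 0 0 8.5;-0.1 -0.1 1.6 0 0 0 8.5;-0.1 -0.1 1.6 0 0 0 1;-0.1 -0.1 1.6 0 0 0 1;-0.1 -0.1 1.6 0 0 0 1;-0.1 -0.1 1.6 0 0 0 1;-0.1 -0.1 1.6 0 0 0 1;-0.1 -0.1 1.6 0 0 0 1;-0.1 -0.1 1.6 0 0 0 1;-0.1 -0.1 1.6 0 0 0 1;-0.1 -0.1 1.6 0 0 0 1;-0.1 -0.1 1.6 0 0 0 1' 40
python3 - <<'E'
from h import *
plan(473,134,110,-2.6);plan(477.7,-308.6,110,-9.7);plan(477.7,-308.6,13,-9.7)
E
```

```text
time: 10.5
tool_pos: [474.2, 134.1, 5.6]
tcp_rot: [180.0, -0.1, -2.6]
ft_force: [-0.4, 0.2, 5.2]
finger_gap: 25.2
t 10.5 row [ -0.1    0.02 -10.44] [ 0.  -0.1 -0. ] rows>= 2.1
t 10.5 row [  2.42  44.21 -10.41] [ 0.  -0.1  7.1] rows>= 9.1
t 10.5 row [ 2.4  44.21 -0.71] [ 0.  -0.1  7.1] rows>= 8.9
```

```bash
python3 -m creep '0 0 -5 0 0 0 1;0 0 -10 0 0 0 1;2.4 44.2 -10.4 0 0 7 1;2.4 44.2 -10.4 0 0 7 1;2.4 44.2 -10.4 0 0 7 1;2.4 44.2 -10.4 0 0 7 1;2.4 44.2 -10.4 0 0 7 1;2.4 44.2 -10.4 0 0 7 1;2.4 44.2 -10.4 0 0 7 1;2.4 44.2 -10.4 0 0 7 1;2.4 44.2 -10.4 0 0 7 1;2.4 44.2 -10.4 0 0 7 1;2.4 44.2 -10.4 0 0 7 1;2.4 44.2 -10.4 0 0 7 1;2.4 44.2 -7 0 0 7 1;2.4 44.2 -4.5 0 0 7 1;2.4 44.2 -4 0 0 7 1;2.4 44.2 -4 0 0 7 1' 40
python3 - <<'E'
from h import *
cv2.imwrite('pics/w6.png',imaging.snapshot('wrist')[:,:,::-1]); plan(477.7,-308.6,13,-9.7)
E
```

```text
time: 12.3
tool_pos: [477.0, -306.8, 44.9]
tcp_rot: [-179.9, 0.0, -9.6]
ft_force: [-0.0, -0.2, -0.9]
finger_gap: 24.8
t 12.35 row [-0.02  0.09  3.34] [ 0.  -0.1  0.1] rows>= 0.7
```

View pics/w6.png

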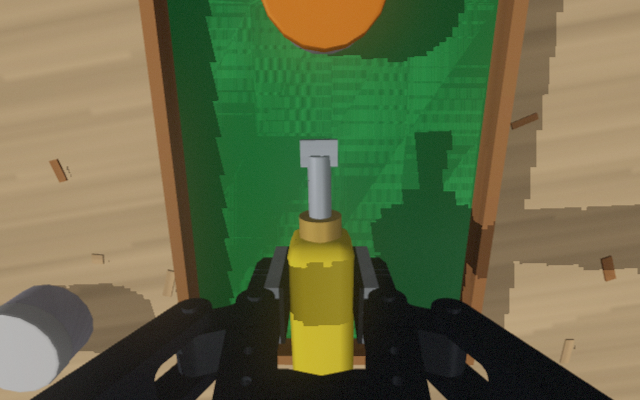

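The yellow gouge is held level and aligned with the green tray, with its tip at (320,150) well short of the orange tin. Lowering it.

```bash
python3 -m creep '0.1 0.05 1.5 0 0 0 1;0.1 0.05 2.7 0 0 0 1;0.1 0.05 3.25 0 0 0 1;0.1 0.05 3.25 0 0 0 1;0.1 0.05 3.25 0 0 0 1;0.1 0.05 3.25 0 0 0 4.5;0.1 0.05 3.25 0 0 0 4.5;0.1 0.05 3.25 0 0 0 4.5;0.1 0.05 3.25 0 0 0 4.5;0.1 0.05 1 0 0 0 4.5;0.1 0.05 -3 0 0 0 4.5;0.1 0.05 -6.5 0 0 0 4.5;0.1 0.05 -6.5 0 0 0 4.5' 40
python3 - <<'E'
from h import *
plan(446,-135,120,0);plan(446,-135,12,0)
E
```

```text
time: 13.65
tool_pos: [482.0, -310.9, 118.1]
tcp_rot: [179.7, -0.6, -9.6]
ft_force: [0.2, -0.5, 0.8]
finger_gap: 45.0
t 13.65 row [ -6.48 -16.75  -0.35] [ 0.3 -0.6 -9.6] rows>= 3.6
t 13.65 row [ -6.6  -16.8   10.45] [ 0.3 -0.6 -9.6] rows>= 4.2
```

```bash
python3 -m creep '-6.5 -16.8 -0.3 0.3 -0.6 -9.6 8.5;-6.5 -16.8 -0.3 0.3 -0.6 -9.6 8.5;-6.5 -16.8 -0.3 0.3 -0.6 -9.6 8.5;-6.5 -16.8 -0.3 0.3 -0.6 -9.6 8.5;-6.5 -16.8 -0.3 0.3 -0.6 -9.6 8.5;-6.5 -16.8 -0.3 0.3 -0.6 -9.6 8.5;-6.5 -16.8 -0.3 0.3 -0.6 -9.6 8.5;-6.5 -16.8 4 0.3 -0.6 -9.6 8.5;-6.5 -16.8 8 0.3 -0.6 -9.6 8.5;-6.5 -16.8 10 0.3 -0.6 -9.6 8.5;-6.5 -16.8 10.3 0.3 -0.6 -9.6 8.5;-6.5 -16.8 10.3 0.3 -0.6 -9.6 8.5' 40
python3 - <<'E'
from h import *
cv2.imwrite('pics/w7.png',imaging.snapshot('wrist')[:,:,::-1]); plan(446,-135,5,0)
E
```

```text
time: 14.85
tool_pos: [446.7, -135.8, 13.2]
tcp_rot: [180.0, 0.1, -0.0]
ft_force: [-0.1, -0.3, -0.2]
finger_gap: 85.4
t 14.9 row [-0.17 -0.1   0.93] [ 0.1 -0.1 -0. ] rows>= 0.2
```

View pics/w7.png

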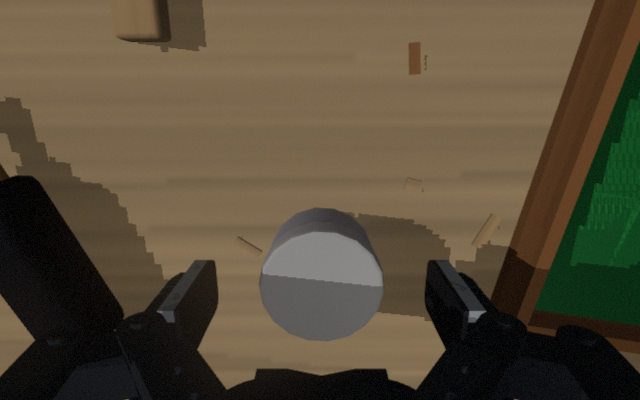

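The white lid is centred at (322,285), and the black gouge at left is clear of the finger.

```bash
python3 -m creep '-0.1 -0.05 0.85 0 0 0 8.5;-0.1 -0.05 0.85 0 0 0 8.5;-0.1 -0.05 0.85 0 0 0 3;-0.1 -0.05 0.85 0 0 0 3;-0.1 -0.05 0.85 0 0 0 3;-0.1 -0.05 0.85 0 0 0 3;-0.1 -0.05 0.85 0 0 0 3;-0.1 -0.05 0.85 0 0 0 3;-0.1 -0.05 0.85 0 0 0 3;-0.1 -0.05 0.85 0 0 0 3' 40
python3 - <<'E'
from h import *
plan(446,-135,110,0);plan(595.7,327.7,110,0);plan(595.7,327.7,12.5,0)
E
```

```text
time: 15.9
tool_pos: [447.1, -135.7, 6.6]
tcp_rot: [179.9, -0.1, -0.0]
ft_force: [-1.5, 0.6, 5.6]
finger_gap: 48.1
t 15.9 row [ -0.09  -0.06 -10.34] [ 0.1 -0.1 -0. ] rows>= 2.1
t 15.9 row [ 14.86 -46.33 -10.38] [ 0.1 -0.1 -0. ] rows>= 10.0
t 15.9 row [ 14.84 -46.35  -0.63] [ 0.1 -0.1 -0. ] rows>= 9.7
```

```bash
python3 -m creep '0 0 -5 0 0 0 3;0 0 -10 0 0 0 3;0 0 -10.4 0 0 0 3;14.9 -46.3 -10.4 0 0 0 3;14.9 -46.3 -10.4 0 0 0 3;14.9 -46.3 -10.4 0 0 0 3;14.9 -46.3 -10.4 0 0 0 3;14.9 -46.3 -10.4 0 0 0 3;14.9 -46.3 -10.4 0 0 0 3;14.9 -46.3 -10.4 0 0 0 3;14.9 -46.3 -10.4 0 0 0 3;14.9 -46.3 -10.4 0 0 0 3;14.9 -46.3 -10.4 0 0 0 3;14.9 -46.3 -10.4 0 0 0 3;14.9 -46.3 -10.4 0 0 0 3;14.9 -46.3 -7 0 0 0 3;14.9 -46.3 -4 0 0 0 3;14.9 -46.3 -3.5 0 0 0 3;14.9 -46.3 -3.5 0 0 0 3' 40
python3 - <<'E'
from h import *
cv2.imwrite('pics/w8.png',imaging.snapshot('wrist')[:,:,::-1]); plan(595.7,327.7,13.5,0)
E
```

```text
time: 17.8
tool_pos: [595.0, 325.6, 39.9]
tcp_rot: [179.8, 0.1, -0.1]
ft_force: [-0.3, -0.1, 0.1]
finger_gap: 48.1
t 17.85 row [-0.07 -0.13  2.84] [ 0.1 -0.1 -0.1] rows>= 0.6
```

View pics/w8.png

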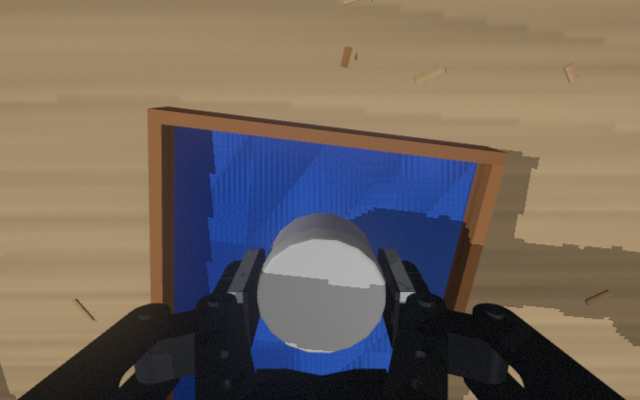

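The white tin is over the front half of the blue tray, mid-width. Lowering it.

```bash
python3 -m creep '0 -0.1 1.5 0 0 0 3;0 -0.1 2.4 0 0 0 3;0 -0.1 2.75 0 0 0 3;0 -0.1 2.75 0 0 0 3;0 -0.1 2.75 0 0 0 3;0 -0.1 2.75 0 0 0 6.4;0 -0.1 2.75 0 0 0 6.4;0 -0.1 2.75 0 0 0 6.4;0 -0.1 2.75 0 0 0 6.4;0 -0.1 0 0 0 0 6.4;0 -0.1 -4 0 0 0 6.4;0 -0.1 -7 0 0 0 6.4;0 -0.1 -7 0 0 0 6.4' 40
python3 - <<'E'
from h import *
plan(647.5,127.8,110,-3);plan(647.5,127.8,20,-3)
E
```

```text
time: 19.15
tool_pos: [599.8, 329.2, 118.9]
tcp_rot: [-179.8, -0.6, -0.1]
ft_force: [0.1, 0.3, 0.5]
finger_gap: 63.7
t 19.15 row [ 4.78 20.14  0.89] [-0.2 -0.6  2.9] rows>= 4.1
t 19.15 row [ 4.68 20.16  9.89] [-0.2 -0.6  2.9] rows>= 4.6
```

```bash
python3 -m creep '4.7 20.1 0 0 -0.5 2.9 8.5;4.7 20.1 0 0 -0.5 2.9 8.5;4.7 20.1 0 0 -0.5 2.9 8.5;4.7 20.1 0 0 -0.5 2.9 8.5;4.7 20.1 0 0 -0.5 2.9 8.5;4.7 20.1 0 0 -0.5 2.9 8.5;4.7 20.1 0 0 -0.5 2.9 8.5;4.7 20.1 4 0 -0.5 2.9 8.5;4.7 20.1 8 0 -0.5 2.9 8.5;4.7 20.1 9.8 0 -0.5 2.9 8.5;4.7 20.1 9.8 0 -0.5 2.9 8.5;4.7 20.1 9.8 0 -0.5 2.9 8.5' 40
python3 - <<'E'
from h import *
cv2.imwrite('pics/w9.png',imaging.snapshot('wrist')[:,:,::-1]); plan(647.5,127.8,5,-3)
E
```

```text
time: 20.35
tool_pos: [647.9, 129.4, 21.8]
tcp_rot: [-179.8, -0.1, -2.9]
ft_force: [0.3, 0.7, 1.9]
finger_gap: 85.0
t 20.4 row [-0.16  0.16  1.81] [-0.2 -0.3  0.1] rows>= 0.4
```

View pics/w9.png

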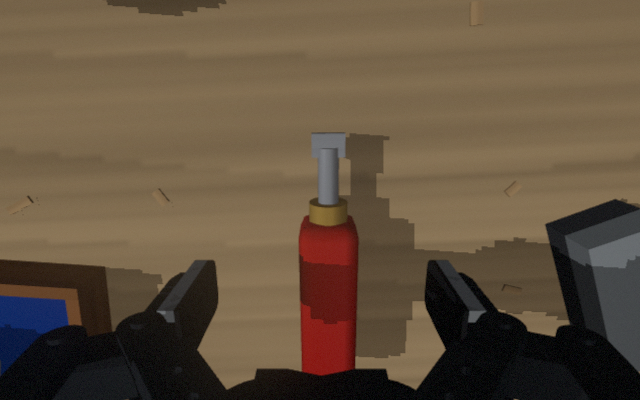

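The red handle is centred between the jaws at about (328,290), and both the stone and the tray corner are clear.

```bash
python3 -m creep '0 0.1 1 0 0 0 8.5;0 0.1 1.7 0 0 0 8.5;0 0.1 1.7 0 0 0 8.5;0 0.1 1.7 0 0 0 1;0 0.1 1.7 0 0 0 1;0 0.1 1.7 0 0 0 1;0 0.1 1.7 0 0 0 1;0 0.1 1.7 0 0 0 1;0 0.1 1.7 0 0 0 1;0 0.1 1.7 0 0 0 1;0 0.1 1.7 0 0 0 1;0 0.1 1.7 0 0 0 1;0 0.1 1.7 0 0 0 1' 40
python3 - <<'E'
from h import *
plan(477.3,307.4,110,-7.2);plan(477.3,307.4,13,-7.2)
E
```

```text
time: 21.7
tool_pos: [649.5, 128.4, 6.6]
tcp_rot: [-179.8, -0.3, -2.9]
ft_force: [0.5, -0.5, 4.3]
finger_gap: 25.4
t 21.7 row [-18.05 -17.04 -10.39] [-0.2 -0.3  4.3] rows>= 5.4
t 21.7 row [-18.11 -17.    -0.69] [-0.2 -0.3  4.3] rows>= 5.0
```

```bash
python3 -m creep '0 0 -5 0 0 0 1;0 0 -10 0 0 0 1;0 0 -10.4 0 0 0 1;-18.1 -17 -10.4 0 -0.2 4.3 1;-18.1 -17 -10.4 0 -0.2 4.3 1;-18.1 -17 -10.4 0 -0.2 4.3 1;-18.1 -17 -10.4 0 -0.2 4.3 1;-18.1 -17 -10.4 0 -0.2 4.3 1;-18.1 -17 -10.4 0 -0.2 4.3 1;-18.1 -17 -10.4 0 -0.2 4.3 1;-18.1 -17 -10.4 0 -0.2 4.3 1;-18.1 -17 -7 0 -0.2 4.3 1;-18.1 -17 -4.5 0 -0.2 4.3 1;-18.1 -17 -4 0 -0.2 4.3 1;-18.1 -17 -4 0 -0.2 4.3 1' 40
python3 - <<'E'
from h import *
cv2.imwrite('pics/w10.png',imaging.snapshot('wrist')[:,:,::-1]); plan(477.3,307.4,14,-7.2)
E
```

```text
time: 23.2
tool_pos: [477.1, 305.8, 45.0]
tcp_rot: [-179.9, 0.0, -7.3]
ft_force: [0.4, 0.2, -0.6]
finger_gap: 25.2
t 23.25 row [-0.08 -0.06  3.25] [-0.2 -0.1 -0.1] rows>= 0.7
```

View pics/w10.png

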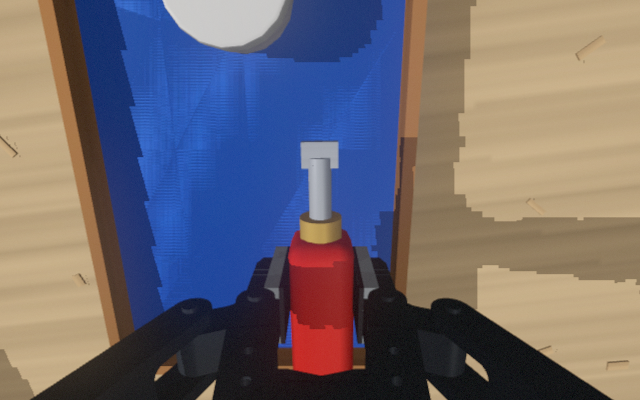

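The red gouge hangs over the near half of the tray on its right side. I'll shift it 5 mm away from the right wall and lower it.

```bash
python3 -m creep '0 -0.5 1.5 0 0 0 1;0 -0.5 2.7 0 0 0 1;0 -0.5 3.2 0 0 0 1;0 -0.5 3.2 0 0 0 1;0 -0.5 3.2 0 0 0 1;0 -0.5 3.2 0 0 0 4;0 -0.5 3.2 0 0 0 4;0 -0.5 3.2 0 0 0 4;0 -0.5 3.2 0 0 0 4;0 -0.5 1 0 0 0 4;0 -0.5 -3 0 0 0 4;0 -0.5 -6.5 0 0 0 4;0 -0.5 -6.5 0 0 0 4' 40
python3 - <<'E'
from h import *
plan(626.5,-7.8,110,19);plan(626.5,-7.8,20,19)
E
```

```text
time: 24.55
tool_pos: [482.1, 313.3, 118.1]
tcp_rot: [-179.4, -0.6, -7.3]
ft_force: [0.9, -0.3, -0.0]
finger_gap: 39.8
t 24.55 row [18.4  30.02  0.71] [ -0.4  -0.7 -26.3] rows>= 7.0
t 24.55 row [18.3  30.1   9.71] [ -0.4  -0.7 -26.3] rows>= 7.3
```

```bash
python3 -m creep '18.3 30 0 -0.3 -0.6 -26.3 8.5;18.3 30 0 -0.3 -0.6 -26.3 8.5;18.3 30 0 -0.3 -0.6 -26.3 8.5;18.3 30 0 -0.3 -0.6 -26.3 8.5;18.3 30 0 -0.3 -0.6 -26.3 8.5;18.3 30 0 -0.3 -0.6 -26.3 8.5;18.3 30 0 -0.3 -0.6 -26.3 8.5;18.3 30 0 -0.3 -0.6 -26.3 8.5;18.3 30 0 -0.3 -0.6 -26.3 8.5;18.3 30 0 -0.3 -0.6 -26.3 8.5;18.3 30 4 -0.3 -0.6 -26.3 8.5;18.3 30 8 -0.3 -0.6 -26.3 8.5;18.3 30 9.6 -0.3 -0.6 -26.3 8.5;18.3 30 9.6 -0.3 -0.6 -26.3 8.5;18.3 30 9.6 -0.3 -0.6 -26.3 8.5' 40
python3 - <<'E'
from h import *
cv2.imwrite('pics/w11.png',imaging.snapshot('wrist')[:,:,::-1]); plan(626.5,-7.8,5,19)
E
```

```text
time: 26.05
tool_pos: [627.0, -5.8, 22.3]
tcp_rot: [-179.9, -0.2, 19.1]
ft_force: [0.8, -1.0, 0.4]
finger_gap: 84.9
t 26.1 row [-0.21  0.1   1.84] [-0.  -0.3  0. ] rows>= 0.4
```

View pics/w11.png

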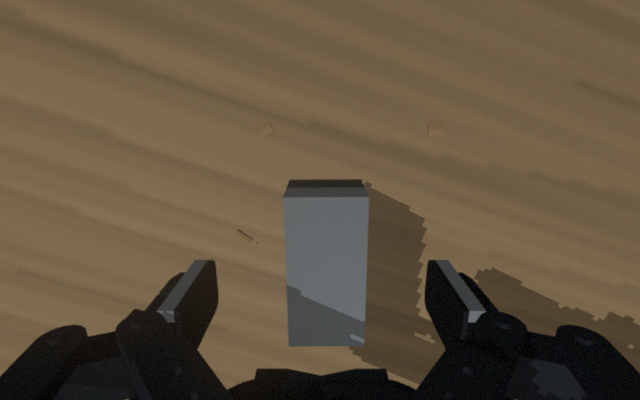

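The stone is centred and square between the jaws at (327,268). Gripping.

```bash
python3 -m creep '-0.1 0.1 1 0 0 0 8.5;-0.1 0.1 1.75 0 0 0 8.5;-0.1 0.1 1.75 0 0 0 8.5;-0.1 0.1 1.75 0 0 0 1.5;-0.1 0.1 1.75 0 0 0 1.5;-0.1 0.1 1.75 0 0 0 1.5;-0.1 0.1 1.75 0 0 0 1.5;-0.1 0.1 1.75 0 0 0 1.5;-0.1 0.1 1.75 0 0 0 1.5;-0.1 0.1 1.75 0 0 0 1.5;-0.1 0.1 1.75 0 0 0 1.5;-0.1 0.1 1.75 0 0 0 1.5;-0.1 0.1 1.75 0 0 0 1.5' 45
python3 - <<'E'
from h import *
plan(475.7,377,110,-7.2);plan(475.7,377,13,-7.2)
E
```

```text
time: 27.4
tool_pos: [627.9, -7.5, 6.4]
tcp_rot: [180.0, -0.3, 19.0]
ft_force: [0.1, -1.2, 4.7]
finger_gap: 32.9
t 27.4 row [ -1.78 -41.31 -10.38] [-0.1 -0.3 26.2] rows>= 8.5
t 27.4 row [ -1.84 -41.31  -0.68] [-0.1 -0.3 26.2] rows>= 8.3
```

```bash
python3 -m creep '0 0 -5 0 0 0 1.5;0 0 -10 0 0 0 1.5;0 0 -10.4 0 0 0 1.5;-1.8 -41.3 -10.4 0 0 26.2 1.5;-1.8 -41.3 -10.4 0 0 26.2 1.5;-1.8 -41.3 -10.4 0 0 26.2 1.5;-1.8 -41.3 -10.4 0 0 26.2 1.5;-1.8 -41.3 -10.4 0 0 26.2 1.5;-1.8 -41.3 -10.4 0 0 26.2 1.5;-1.8 -41.3 -10.4 0 0 26.2 1.5;-1.8 -41.3 -10.4 0 0 26.2 1.5;-1.8 -41.3 -10.4 0 0 26.2 1.5;-1.8 -41.3 -10.4 0 0 26.2 1.5;-1.8 -41.3 -10.4 0 0 26.2 1.5;-1.8 -41.3 -10.4 0 0 26.2 1.5;-1.8 -41.3 -8 0 0 26.2 1.5;-1.8 -41.3 -6 0 0 26.2 1.5;-1.8 -41.3 -5.5 0 0 26.2 1.5;-1.8 -41.3 -5.5 0 0 26.2 1.5' 45
python3 - <<'E'
from h import *
cv2.imwrite('pics/w12.png',imaging.snapshot('wrist')[:,:,::-1]); plan(475.7,377,13.8,-7.2)
E
```

```text
time: 29.3
tool_pos: [475.5, 375.3, 60.0]
tcp_rot: [-180.0, -0.2, -7.2]
ft_force: [-0.6, -0.7, -2.1]
finger_gap: 33.2
t 29.35 row [-0.09 -0.07  4.76] [-0.1 -0.3 -0. ] rows>= 1.0
```

View pics/w12.png

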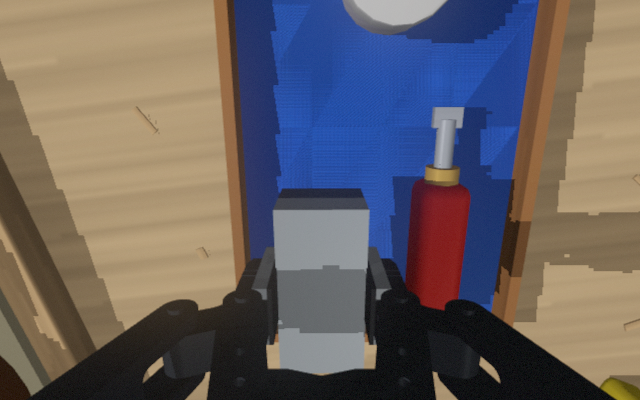

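The stone is over the near-left of the blue tray, between the left wall (at about x=237) and the red gouge (about x=410). Lowering it.

```bash
python3 -m creep '0 0 2 0 0 0 1.5;0 0 3.5 0 0 0 1.5;0 0 4.4 0 0 0 1.5;0 0 4.7 0 0 0 1.5;0 0 4.7 0 0 0 1.5;0 0 4.7 0 0 0 1.5;0 0 4.7 0 0 0 4.6;0 0 4.7 0 0 0 4.6;0 0 4.7 0 0 0 4.6;0 0 4.7 0 0 0 4.6;0 0 2.5 0 0 0 4.6;0 0 -2 0 0 0 4.6;0 0 -6 0 0 0 4.6;0 0 -10 0 0 0 4.6;0 0 -15 0 0 0 4.6;0 0 -15 0 0 0 4.6' 45
python3 - <<'E'
from h import *
plan(370,0,330,0)
E
```

```text
time: 30.95
tool_pos: [479.0, 378.3, 221.1]
tcp_rot: [-179.3, -0.9, -7.2]
ft_force: [0.1, 1.7, 1.2]
finger_gap: 46.0
t 30.95 row [ -5.89  38.78 -11.42] [-0.6 -0.9 -7.2] rows>= 8.2
```

```bash
python3 -m creep '-5.9 38.8 -11 -0.6 -0.9 -7.2 4.6;-5.9 38.8 -11 -0.6 -0.9 -7.2 4.6;-5.9 38.8 -11 -0.6 -0.9 -7.2 4.6;-5.9 38.8 -11 -0.6 -0.9 -7.2 4.6;-5.9 38.8 -11 -0.6 -0.9 -7.2 4.6;-5.9 38.8 -11 -0.6 -0.9 -7.2 4.6;-5.9 38.8 -11 -0.6 -0.9 -7.2 4.6;-5.9 38.8 -11 -0.6 -0.9 -7.2 4.6;-5.9 38.8 -11 -0.6 -0.9 -7.2 4.6;-5.9 38.8 -11 -0.6 -0.9 -7.2 4.6;-5.9 38.8 -11 -0.6 -0.9 -7.2 4.6;-5.9 38.8 -11 -0.6 -0.9 -7.2 4.6' 45
python3 - <<'E'
from h import *
a=imaging.snapshot('top')[:,:,::-1];b=imaging.snapshot('scene')[:,:,::-1]
cv2.imwrite('pics/top9.png',a);cv2.imwrite('pics/scene9.png',b)
cv2.imwrite('pics/trays9.png',cv2.resize(cv2.hconcat([a[90:210,140:230],a[90:210,375:465]]),None,fx=4,fy=4,interpolation=cv2.INTER_CUBIC))
E
```

```text
time: 32.15
tool_pos: [370.0, 1.0, 325.0]
tcp_rot: [-180.0, 0.0, 0.1]
ft_force: [0.8, 0.2, 0.1]
finger_gap: 46.1
```

View pics/top9.png

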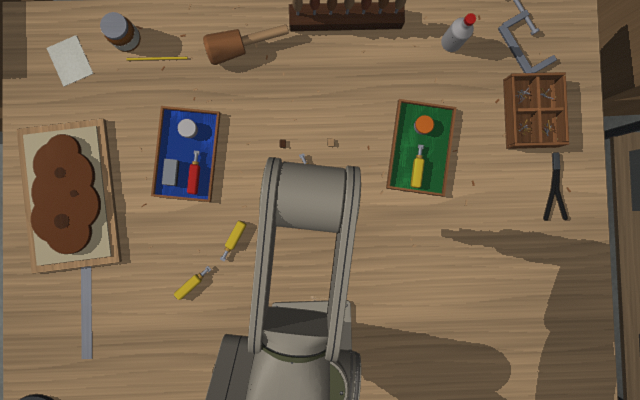

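View pics/scene9.png

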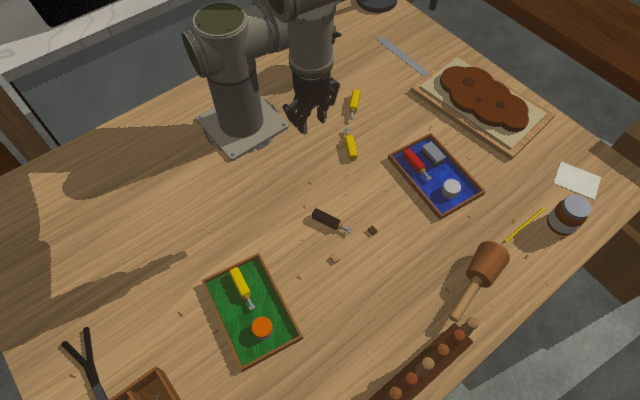

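View pics/trays9.png

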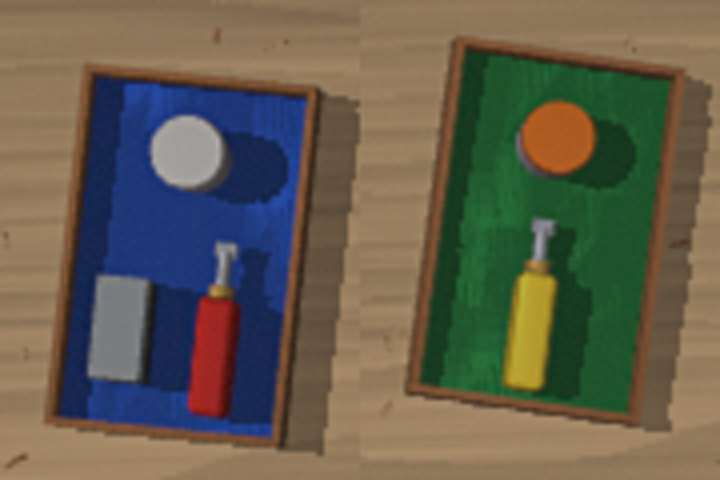

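All five kit things lie flat in their own trays, clear of the walls and of each other. As a last check I'll measure the placed positions and compare the black gouge before and after.

```bash
python3 - <<'E'
from h import *
np.set_printoptions(precision=1,suppress=True)
a=cv2.imread('pics/scene0.png')[195:245,300:362].astype(int);b=cv2.imread('pics/scene9.png')[195:245,300:362].astype(int)
print('black diff px',(abs(a-b).max(2)>25).sum())
U=lambda u,v,o:('top',(o+(u+.5)/4-.5,90+(v+.5)/4-.5))
for k,u,v,o,h,c,yaw in [('white',187,152,140,39,(526.3,336.5),-7.2),('stone',122,327,140,37,(526.3,336.5),-7.2),('red handle',215,352,140,35,(526.3,336.5),-7.2),('orange',558,137,285,39,(527,-317),-9.7),('yel handle',530,325,285,35,(527,-317),-9.7)]:
    p=onz(*U(u,v,o),h)[:2]-c; print(k,'local',Ro.from_euler('z',-yaw,degrees=True).apply([*p,0])[:2])
for k,u,v,o,s in [('white',187,152,140,(452,186)),('orange',558,137,285,(262,326))]:
    print(k,*tri([ray(*U(u,v,o)),ray('scene',s)]))
E
```

```text
black diff px 120
white local [68.3  1. ]
stone local [-55.3  32.4]
red handle local [-65.8 -31.9]
orange local [62.   3.7]
yel handle local [-69.1   4.8]
white [595.1 330.2  31.4] [np.float64(0.7941804387969715), np.float64(0.7941804387969456)]
orange [ 589.3 -325.8   33.5] [np.float64(0.7921148419092247), np.float64(0.7921148419092364)]
```

The black-gouge patch differs by 120 pixels, so I'll look at it.

```bash
python3 - <<'E'
import cv2
a=cv2.imread('pics/scene0.png')[190:250,295:375];b=cv2.imread('pics/scene9.png')[190:250,295:375]
cv2.imwrite('pics/blk.png',cv2.resize(cv2.hconcat([a,b]),None,fx=5,fy=5))
E
```

```text
(no output)
```

View pics/blk.png

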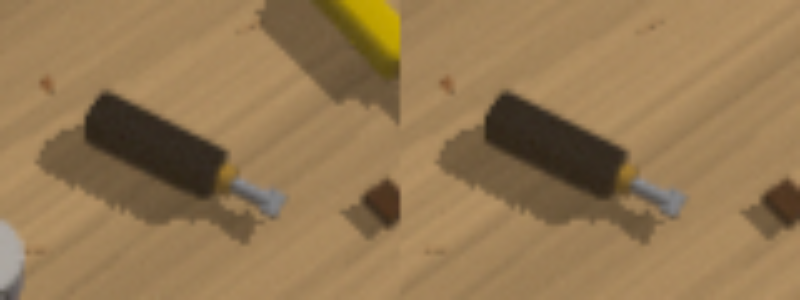

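The black gouge hasn't moved: its tip is at the same place, (280,205), in both halves. The differing pixels are the yellow gouge and its shadow, now gone. Handing in.

```bash
python3 - <<'E'
from bench import r
r.hand_in(); print(r.sense()['time'])
E
```

```text
the job is handed in; nothing more can be done
the job is handed in; nothing more can be done
```

Both kits are made up and the job was handed in at about 32 s of the 118 s allowed. The blue tray has the red gouge, honing stone and white tin. The green tray has the yellow gouge (the one farthest right) and the orange tin.

**Placement:** the last top and scene views show all five lying flat, lid up, released, and clear of the walls and each other. The two tins and the stone measured at most 69 mm along and 33 mm across from their tray's middle. The gouges' handle middles were also within 70 mm and 33 mm. All are inside the 115 x 70 mm limit.

**Black gouge:** it did not move between the first and last scene pictures.

**What disagreed:**
- The final two-camera height of the tin lids read 31–34 mm, against the 39 mm expected (7 mm floor plus 32 mm tin). The same cameras read objects several millimetres low on the bench, so I put this down to calibration. It means the pictures do not confirm the resting heights to within 6 mm.
- One early blue-tray corner reading was about 14 mm off because I had marked the foot of the wall. I corrected it from an enlarged crop before placing anything.

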